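# Fit the fan impeller and spin it to check it runs free

### The arm

A 6-joint arm with a two-finger parallel gripper is mounted at the origin on the work surface. World frame = base frame: x ahead of the robot, y to its left, z up, the work surface at z = 0. Lengths are in m, angles in rad, forces in N, time in s.
With the tool pointing down it reaches from about 0.325 to 1 m from the base axis. Payload 5.1 kg.
Tool frame: the origin (TCP) lies on the centre line of the jaws, within the pads' length; the fingertips stand manip.tips_ahead ahead of it and the grasp point (between the pads) lies 5 mm behind it (manip.tips_ahead is the distance from the TCP to the fingertips, in m); z points along the fingers, y is the direction in which the jaws open and shut (so a half turn about z gives the same grasp; the last joint's range is limited). The gripper opens to 85 mm and grips with 20 to 120 N. Pads are 22 mm wide; open, the fingers measure 114 mm over their backs; the gripper's body (76 mm by 85 mm) begins 54 mm behind the grasp point. The pads swing forward as they close: fully open they stand 13 mm farther back than shut.
Start: joints at [1.132, 0.124, 1.65, -0, 1.367, -0.083], TCP at [0.226, 0.609, 0.245] pointing down, gripper open.
Joint ranges: [-2.61, 2.61], [-1.02, 2.33], [0.03, 2.71], [-1.35, 4.49], [0.32, 2.68], [-2.91, 2.91]. Speed limits (rad/s): [2.57, 2.57, 3.14, 3.14, 3.14, 3.14].

### API

Orientations are given as a unit quaternion [x, y, z, w].
In Python, from cell import manip gives the robot as it stands. Calls block until the motion is done:
- manip.reach(position, orientation): joint-space move of the TCP to a pose.
- manip.move_linear(position, frame=None, feed=0.15): straight line of the TCP; frame=None keeps the orientation; feed is the mean speed in m/s.
- manip.move_j(angles): joint-space move.
- manip.grip(opening, grasp_force=None): opening from 0.0 (shut) to 1.0 (fully open); grasp_force is the grip in N (None keeps the last); returns when the fingers have stopped.
- manip.dwell(seconds).
- manip.ik(position, orientation): joint angles nearest the present ones, or None.
- manip.grab_frame(name): name is "scene" or "top"; returns (picture, depth): 384x512x3 uint8, red, green, blue; 384x512 float32, m along the optical axis (not along the pixel's ray), 0 where there is no reading.
- manip.camera_model(name): a dict with "fx", "fy", "cx", "cy" (pixels), "world_to_cam" (4x4, takes a point from world to camera coordinates). Camera axes: x right, y down, z forward; pixel columns grow to the right and rows downward; lengths in m; the calibration is good to about 2 mm. A picture is of the moment at which its call begins. camera_model takes no time and is no camera call.
A pose or a line that the arm cannot do raises manip.IKError and nothing moves.
- manip.finish_job(): hands the job in, once; it reports no verdict.
Readings, each from a call of its own:
- manip.get_time_s(): time.
- manip.get_joint_pos(): joint angles.
- manip.get_qd(): joint speeds.
- manip.get_effort(): joint torques, N m.
- manip.get_eef_pos(): TCP position.
- manip.get_ee_rot(): TCP orientation.
- manip.get_ft_force(): force on the tool from outside, world axes, zero at the start.
- manip.get_ft_torque(): the same for the moment, N m.
- manip.get_opening(): opening from 0.0 (shut) to 1.0 (fully open).
Only numpy, scipy, OpenCV 4.12 (cv2) and the standard library are available. Lean on these libraries where they do the work, as an engineer would, in place of code of your own. Each camera call takes 0.05 s, during which the arm holds its last target. There are 200 camera calls.

### The job

Put the loose fan impeller onto the drive in the middle of the white fan base: rest it lightly on the square drive and, pressing only gently, turn it clockwise (seen from above) until you feel it drop fully home over the square. Then spin it by hand, on clockwise, through at least one full turn to check that it runs free, and leave it seated, still and let go. Do not disturb the cup, the meter or the brass weight.

Things in the scene. Friction and masses are not known exactly. Their poses are not given: they have to be found in the camera images.
- knob (a point): Centre of the square orange grip knob (28 x 28 mm, 36 mm tall, 18 mm either way) on top of the loose fan impeller (120 to 220 g). z: up the impeller's axis; x and y: square to the knob's flats and to its socket's sides. Below the knob a 34 mm square black hub, 30 mm tall, and 8 aluminium blades to 108 mm diameter, their tops 26 mm below this point.
- impeller: The same impeller: origin at the centre of its underside, 48 mm below the knob's centre, same axes. Here, on the axis, a square socket 14 mm wide and 30 mm deep opens downwards. It starts upright on a 4 mm thick black rubber mat on the table.
- fan_base: White fan base fixed to the table, 164 x 164 mm, origin in the centre of its underside at table height, z up, turned differently each time. On top a round open chamber, rim 88 mm above the table, inner diameter 144 mm. The drive stands upright on this z axis.
- seat (a point): Point on the drive's axis 80 mm above the table. The round brass seat of the drive (28 mm wide) lies 0 to 8 mm above this point: how high the drive is set differs each time and is not measured. On the seat stands a 12 mm square steel drive 18 mm tall, on that a round pointed nose 12.8 mm wide, 9 mm tall. Home, the impeller's underside lies on the seat; not lined up, 18 mm higher, on the square.
- nose (a point): Point on the drive's axis 107 mm above the table; the nose's tip is 0 to 8 mm above it. The socket passes the nose at any angle, the square only within about 10 degrees of lined up (every 90 degrees); its angle differs each time, unmeasured. The whole drive is sprung: it sinks from 2 N on, 3 N per mm, and is rigid after 3 mm (11 N); over 25 N bends it. Once lined up, it springs up and the load vanishes.
- shaft (a joint): Angle of the drive shaft in the fan base, rad, 0 at the start, growing as it turns clockwise seen from above, without end stops. It turns with 0.05 N m of drag and stays where it is left, and does not show how the square is set on it.
- cup_rim (a point): Loose green plastic cup, 68 mm wide, 85 mm tall: centre of its mouth. Bystander.
- meter: Loose blue handheld meter lying flat, 150 x 72 x 30 mm, long along its x axis; origin in the centre of its underside. Bystander.
- weight_center (a point): Loose brass cylinder, 50 mm wide, 45 mm tall: its centre. Bystander.
There are look-alikes about, which are no part of the job. Leave any pink or purple look-alike of the impeller alone.

How it is judged:
By the outcome, as a careful person would: the job done as asked, in the order asked, and still so for the second after the job is handed in, with the robot touching nothing.
It also fails if it takes over 72 s, if anything falls off the work surface, if the arm or the gripper's body presses on something with over 40 N, if the wrist force passes 120 N, or if a joint passes its speed limit or range.

## Working session

There is one attempt and no reset: what is moved stays moved. The work goes in short steps, each a Python script; the robot and the scene stay as the last script left them, time stands still between calls to the robot, and variables do not carry over. Pictures are saved under pics/ and viewed, about 8 in all and at most 12, crops included, and the job is handed in when it is done.

```bash
mkdir -p pics; python3 - <<'E'
from cell import manip
import cv2,numpy as np
for n in("scene","top"):
    p,d=manip.grab_frame(n); np.savez(f"pics/{n}0.npz",p=p,d=d)
    cv2.imwrite(f"pics/{n}0.png",cv2.resize(p[:,:,::-1],(800,600),interpolation=cv2.INTER_CUBIC))
    print(n,manip.camera_model(n))
print(manip.tips_ahead,manip.get_time_s(),manip.get_ee_rot(),manip.get_ft_force())
E
```

```text
scene {'fx': 437.7123161979062, 'fy': 437.7123161979062, 'cx': 265.55108007591053, 'cy': 199.6414653682295, 'world_to_cam': array([[-0.4886243 ,  0.87246665, -0.00694569,  0.34303796],
       [ 0.73202602,  0.40561301, -0.5473719 , -0.30019234],
       [-0.47474646, -0.27254363, -0.83686066,  1.28156258],
       [ 0.        ,  0.        ,  0.        ,  1.        ]])}
top {'fx': 407.12960213493403, 'fy': 407.12960213493403, 'cx': 257.4934525010966, 'cy': 199.78769194845245, 'world_to_cam': array([[ 0.01789678, -0.99981081,  0.00761959, -0.08305448],
       [-0.99729207, -0.01839435, -0.07120512,  0.55229212],
       [ 0.0713318 , -0.00632462, -0.99743259,  1.00300185],
       [ 0.        ,  0.        ,  0.        ,  1.        ]])}
0.014 0.1 [ 1.76938697e-01  9.84221422e-01 -9.15712167e-04 -2.25588575e-04] [0.25537689 0.00732702 0.76790532]
```

View pics/top0.png

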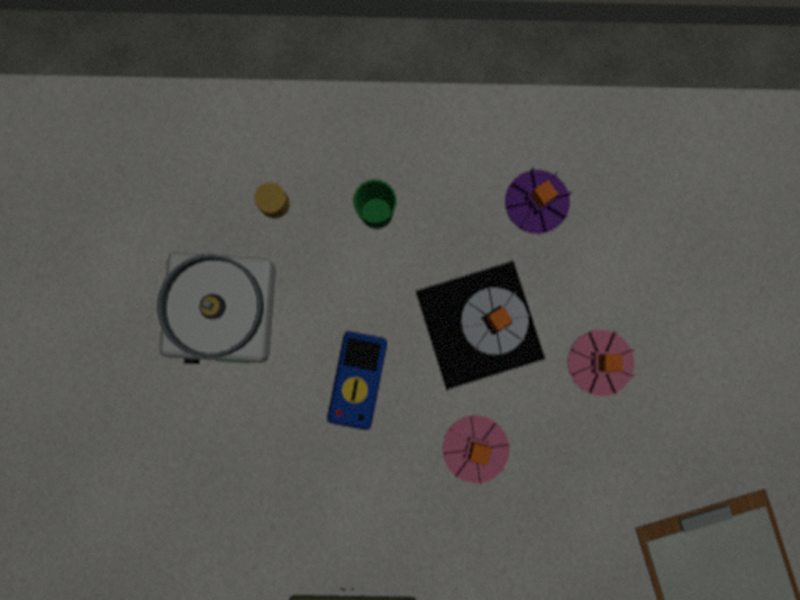

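View pics/scene0.png

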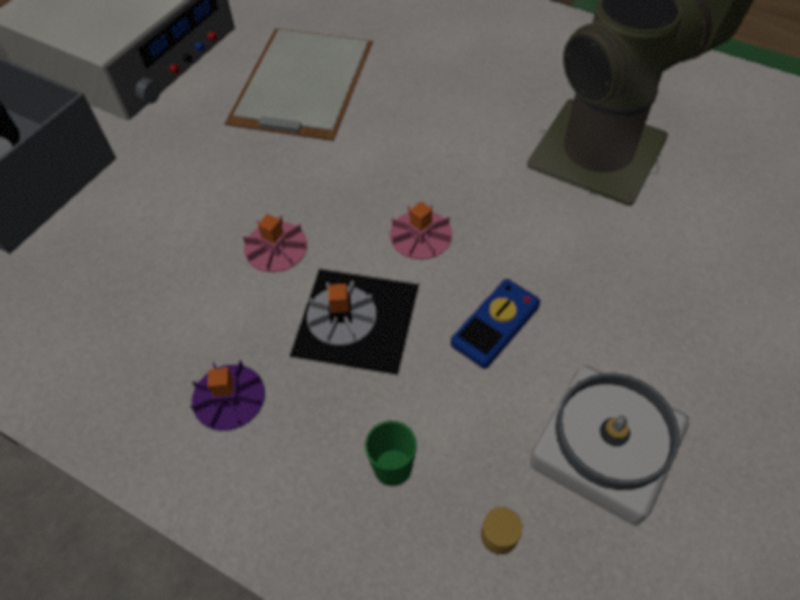

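The top view shows the impeller's knob at (499,319) on the mat and the base's nose at about (210,306), both at 800x600 scale. The cup is at (375,203), the weight at (271,199) and the meter at (357,380). I'll enlarge the knob and the drive next.

```bash
cat > h.py <<'E'
from cell import manip
import cv2,numpy as np
def pix2plane(n,u,v,z):
    c=manip.camera_model(n);T=c["world_to_cam"];R=T[:3,:3];t=T[:3,3]
    o=-R.T@t; d=R.T@np.array([(u-c["cx"])/c["fx"],(v-c["cy"])/c["fy"],1])
    return o+d*(z-o[2])/d[2]
def proj(n,p):
    c=manip.camera_model(n);T=c["world_to_cam"];q=T[:3,:3]@np.asarray(p)+T[:3,3]
    return c["fx"]*q[0]/q[2]+c["cx"],c["fy"]*q[1]/q[2]+c["cy"]
E
python3 - <<'E'
from h import *
k=.64
K=pix2plane("top",499*k,319*k,.07)
B=pix2plane("top",211*k,306*k,.088)
print(K,B, proj("scene",K),proj("scene",B))
tiles=[]
for n,P,w in(("top",K,20),("top",B,40),("scene",K,20),("scene",B,40)):
    z=np.load(f"pics/{n}0.npz");p=z["p"];d=z["d"]
    u,v=map(round,proj(n,P)); c=p[v-w:v+w,u-w:u+w]
    print(n,"crop origin",u-w,v-w,"scale",300/(2*w))
    c=cv2.convertScaleAbs(c,alpha=1.6)
    tiles.append(cv2.resize(c,(300,300),interpolation=cv2.INTER_CUBIC))
    m=(p[:,:,0]>110)&(p[:,:,1]<110)&(p[:,:,2]<60); m[:v-w]=0;m[v+w:]=0;m[:,:u-w]=0;m[:,u+w:]=0
    if w==20: 
        print(m.sum(),cv2.minAreaRect(cv2.findNonZero(m.astype(np.uint8))),np.argwhere(m).mean(0)[::-1])
        # depth points of the knob top
        C=manip.camera_model(n);T=C["world_to_cam"]
        vv,uu=np.nonzero(m);dd=d[vv,uu];X=np.c_[(uu-C["cx"])/C["fx"]*dd,(vv-C["cy"])/C["fy"]*dd,dd]
        W=(X-T[:3,3])@T[:3,:3]; t=W[W[:,2]>.06]; print("W",np.median(W,0),t.mean(0),len(t),W[:,2].max())
cv2.imwrite("pics/c1.png",np.vstack([np.hstack(tiles[:2]),np.hstack(tiles[2:])])[:,:,::-1])
E
```

```text
[ 0.54238482 -0.22075151  0.07      ] [0.5528252  0.21427893 0.088     ] (np.float64(216.4436524284792), np.float64(186.4082242891951)) (np.float64(393.47689644291404), np.float64(270.3193827415898))
top crop origin 299 184 scale 7.5
5 ((320.4000244140625, 203.70001220703125), (8.062257766723633, 3.224902629852295), 60.2551155090332) [320.2 204.6]
W [ 0.54028795 -0.22416412  0.0715155 ] [ 0.54126237 -0.22247277  0.07179113] 5 0.07397997336190983
top crop origin 95 156 scale 3.75
scene crop origin 196 166 scale 7.5
91 ((215.41893005371094, 186.5135040283203), (8.713146209716797, 10.192737579345703), 80.53767395019531) [215.23076923 186.51648352]
W [ 0.54448917 -0.22215633  0.07095641] [ 0.54951443 -0.21831368  0.08007386] 91 0.9105550931225863
scene crop origin 353 230 scale 3.75
```

View pics/c1.png

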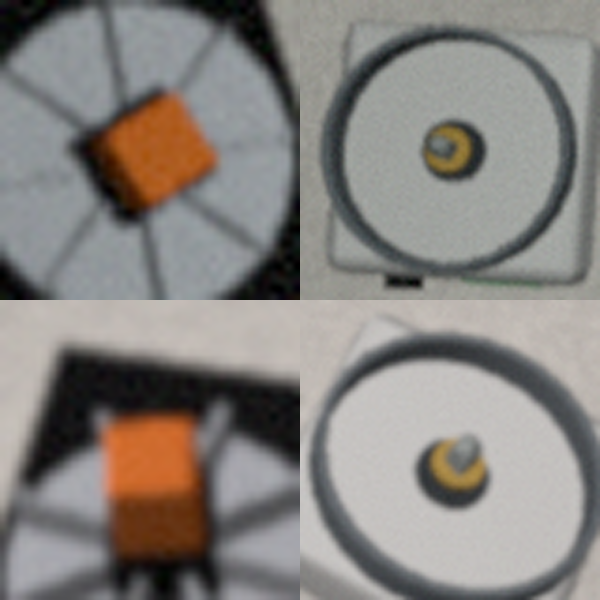

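```bash
cat > fit.py <<'E'
from h import *
from scipy.optimize import minimize
P={n:np.load(f"pics/{n}0.npz")["p"] for n in("top","scene")}
def soft(n):
    p=P[n].astype(float); s=p[:,:,0]/(p.sum(2)+1e-6)
    return p
# knob: orange mask in both views
K0=[.542,-.222]
def box(x,y,a,z0,z1,h):
    c,s=np.cos(a),np.sin(a)
    return [(x+c*i*h-s*j*h,y+s*i*h+c*j*h,z) for i in(-1,1) for j in(-1,1) for z in(z0,z1)]
M={}
S=8
for n in P:
    u,v=map(round,proj(n,(*K0,.06)));w=18
    c=cv2.resize(P[n][v-w:v+w,u-w:u+w],None,fx=S,fy=S,interpolation=cv2.INTER_LINEAR).astype(float)
    r=(c[:,:,0]-c[:,:,2])/(c.sum(2)+10); m=(r>.5*np.percentile(r,97))
    M[n]=(m,u-w,v-w); print(n,m.sum()/64)
def cost(q):
    e=0
    for n,(m,u0,v0) in M.items():
        pts=np.array([proj(n,b) for b in box(*q,.034,.070,.014)])
        pts=((pts-[u0,v0]+.5)*S-.5).astype(np.float32)
        h=cv2.convexHull(pts); g=np.zeros(m.shape,np.uint8)
        cv2.fillConvexPoly(g,np.round(h*16).astype(np.int32),1,shift=4)
        e+=(g.astype(bool)!=m).sum()/64
    return e
best=min((minimize(cost,[K0[0],K0[1],a],method="Nelder-Mead",options=dict(initial_simplex=[[K0[0],K0[1],a],[K0[0]+.006,K0[1],a],[K0[0],K0[1]+.006,a],[K0[0],K0[1],a+.3]])) for a in np.radians([0,20,40,60,80])),key=lambda r:r.fun)
print("knob",best.x,np.degrees(best.x[2])%90,best.fun)
# rim in both views: top ring, crop-read extents
k=3.75
print("rim top",pix2plane("top",95+149/k,156+149/k,.088),"seat top",pix2plane("top",95+148/k,156+150/k,.084),"nose",pix2plane("top",95+138/k,156+145/k,.111))
print("nose scene",pix2plane("scene",353+170/k,230+138/k,.111),"seat scene",pix2plane("scene",353+159/k,230+165/k,.084))
# fit rim: dark ring between circles r 72 and outer ~76 : maximise darkness of ring samples in both views
th=np.linspace(0,2*np.pi,180)
G={n:cv2.GaussianBlur(cv2.cvtColor(P[n],cv2.COLOR_RGB2GRAY).astype(np.float32),(0,0),.7) for n in P}
def samp(n,x,y,r,z):
    uv=np.array([proj(n,(x+r*np.cos(t),y+r*np.sin(t),z)) for t in th],np.float32)
    return cv2.remap(G[n],uv[:,0],uv[:,1],cv2.INTER_LINEAR).mean()
for n in P:
    r=minimize(lambda q:samp(n,q[0],q[1],q[2],.088),[.553,.214,.074],method="Nelder-Mead",options=dict(initial_simplex=[[.553,.214,.074],[.558,.214,.074],[.553,.219,.074],[.553,.214,.077]]))
    print("rim",n,r.x,r.fun)
E
python3 fit.py; python3 - <<'E'
from h import *
from scipy.spatial.transform import Rotation as R
print(R.from_quat(manip.get_ee_rot()).as_matrix().round(3))
E
```

```text
top 159.359375
scene 238.421875
[[-0.937  0.348 -0.001]
 [ 0.348  0.937 -0.002]
 [ 0.    -0.002 -1.   ]]Traceback (most recent call last):
  File "fit.py", line 28, in <module>
    best=min((minimize(cost,[K0[0],K0[1],a],method="Nelder-Mead",options=dict(initial_simplex=[[K0[0],K0[1],a],[K0[0]+.006,K0[1],a],[K0[0],K0[1]+.006,a],[K0[0],K0[1],a+.3]])) for a in np.radians([0,20,40,60,80])),key=lambda r:r.fun)
  File "fit.py", line 28, in <genexpr>
    best=min((minimize(cost,[K0[0],K0[1],a],method="Nelder-Mead",options=dict(initial_simplex=[[K0[0],K0[1],a],[K0[0]+.006,K0[1],a],[K0[0],K0[1]+.006,a],[K0[0],K0[1],a+.3]])) for a in np.radians([0,20,40,60,80])),key=lambda r:r.fun)
              ~~~~~~~~^^^^^^^^^^^^^^^^^^^^^^^^^^^^^^^^^^^^^^^^^^^^^^^^^^^^^^^^^^^^^^^^^^^^^^^^^^^^^^^^^^^^^^^^^^^^^^^^^^^^^^^^^^^^^^^^^^^^^^^^^^^^^^^^^^^^^^^^^^^^^^^^^^^^^^^^
    res = _minimize_neldermead(fun, x0, args, callback, bounds=bounds,
                               **options)
    fxr = func(xr)
    fx = function(np.copy(x), *(wrapper_args + args))
  File "fit.py", line 22, in cost
    pts=np.array([proj(n,b) for b in box(*q,.034,.070,.014)])
                  ~~~~^^^^^
  File "h.py", line 8, in proj
    c=manip.camera_model(n);T=c["world_to_cam"];q=T[:3,:3]@np.asarray(p)+T[:3,3]
ValueError: time passes only in moves, steps and waits
```

```bash
sed -i '2a CM={n:manip.camera_model(n) for n in("scene","top")}' h.py; sed -i 's/c=manip.camera_model(n)/c=CM[n]/' h.py; python3 fit.py
python3 - <<'E'
from h import *
print(manip.get_time_s())
E
```

```text
top 159.359375
scene 238.421875
knob [ 0.54390075 -0.22167201  0.63758506] 36.53093329028302 39.90625
rim top [0.55306237 0.2150051  0.088     ] seat top [0.55272585 0.21678831 0.084     ] nose [0.55363612 0.21498928 0.111     ]
nose scene [0.55339843 0.21884412 0.111     ] seat scene [0.5564396  0.22069825 0.084     ]
rim top [0.55273033 0.21371204 0.07323172] 43.39244079589844
rim scene [0.56312822 0.21847813 0.07327304] 47.65708541870117
0.1
```

```bash
cat >> h.py <<'E'
from scipy.spatial.transform import Rotation as Rot
def down(deg):
    a=np.radians(deg);c,s=np.cos(a),np.sin(a)
    return Rot.from_matrix(np.array([[c,s,0],[s,-c,0],[0,0,-1]])).as_quat()
def go(pos,deg,q6deg):
    """joint move to pose; asserts that wrist lands on the wanted turn"""
    q=np.array(manip.ik(pos,down(deg))); q[5]+=2*np.pi*round((np.radians(q6deg)-q[5])/(2*np.pi))
    assert abs(q[5]-np.radians(q6deg))<.35 and abs(q[5])<2.9,np.degrees(q)
    manip.move_j(q)
def turn(deg):
    q=np.array(manip.get_joint_pos());q[5]+=np.radians(deg);manip.move_j(q)
def ft(n=4):
    r=[]
    for _ in range(n): manip.dwell(.02); r.append(np.r_[manip.get_ft_force(),manip.get_ft_torque()])
    return np.mean(r,0)
def st(s=""):
    print(s,"t%.2f"%manip.get_time_s(),np.round(manip.get_eef_pos(),4),"q6 %.1f"%np.degrees(manip.get_joint_pos()[5]),"op %.3f"%manip.get_opening(),ft().round(2),flush=True)
E
python3 - <<'E'
from h import *
x,y,z=.5437,-.2217,.057
go([x,y,.16],126.5,-58.7); st("above")
manip.grip(.75,20)
manip.move_linear([x,y,z]); st("down")
manip.grip(0,20); st("grip1")
manip.grip(.75); turn(-90); st("turned")
manip.grip(0,50); st("grip2")
manip.move_linear([x,y,.10]); st("up")
for n in("scene","top"):
    p,d=manip.grab_frame(n); cv2.imwrite(f"pics/{n}1.png",p[:,:,::-1])
E
python3 - <<'E'
import cv2,numpy as np
a=cv2.imread("pics/scene1.png")[130:250,150:290];b=cv2.imread("pics/top1.png")[140:260,250:390]
cv2.imwrite("pics/c2.png",cv2.convertScaleAbs(cv2.resize(np.hstack([a,b]),None,fx=2.8,fy=2.8,interpolation=cv2.INTER_CUBIC),alpha=1.5))
E
```

```text
above t3.23 [ 0.544  -0.2211  0.1601] q6 -63.9 op 1.000 [ 0.55  0.04  0.    0.01  0.   -0.  ]
down t4.47 [ 0.5444 -0.2221  0.0579] q6 -63.9 op 0.747 [ 0.13 -0.24 -0.24 -0.01  0.02  0.03]
grip1 t4.96 [ 0.5443 -0.222   0.0581] q6 -63.9 op 0.331 [-0.77  0.46  5.07  0.04  0.15 -0.04]
turned t6.86 [ 0.5434 -0.2215  0.0566] q6 -153.9 op 0.750 [-0.15 -0.16 -0.21  0.03  0.01 -0.01]
grip2 t7.34 [ 0.5437 -0.2217  0.0569] q6 -153.9 op 0.321 [ 0.36  0.23  1.11  0.02 -0.03  0.01]
up t7.85 [ 0.5436 -0.2217  0.0999] q6 -153.9 op 0.321 [-0.56  0.15 -2.09 -0.    0.02 -0.01]
```

View pics/c2.png

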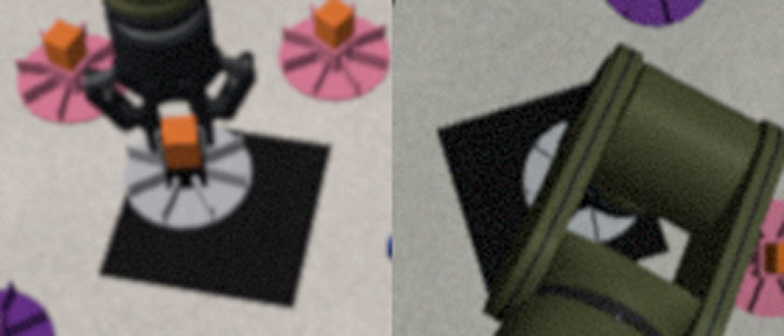

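The impeller hangs level in the jaws, with the knob gripped on two faces, and the mat is empty beneath it. The carry comes next.

```bash
python3 - <<'E'
from h import *
import json
manip.move_linear([.5437,-.2217,.21],feed=.25)
x,y=.5535,.2165
go([x,y,.21],265,-154); st("over")
manip.move_linear([x,y,.176]); b=ft(10); print("base",b.round(2))
z=.173; c=np.array([x,y])
while z>.145:
    manip.move_linear([*c,z],feed=.05)
    f=ft(5)-b; p=manip.get_eef_pos()
    print("t%.1f z %.4f und %.4f"%(manip.get_time_s(),p[2],p[2]-.0529),c.round(4),p[:2].round(4),f[:3].round(2),f[3:].round(3))
    L=np.hypot(*f[:2])
    if f[2]>3.0 or L>4: break
    if L>1.2: c=c+.0005*f[:2]/L*min(L,3)
    else: z-=.0015
    if manip.get_time_s()>26: break
json.dump(dict(b=list(b),c=list(c)),open("s.json","w"))
E
```

```text
over t10.22 [0.5538 0.2156 0.2098] q6 -158.8 op 0.323 [-0.09 -0.26 -1.88 -0.01  0.01  0.01]
base [ 0.21 -0.17 -1.45 -0.02 -0.01 -0.01]
t11.2 z 0.1732 und 0.1203 [0.5535 0.2165] [0.5535 0.2166] [-0.03 -0.12 -0.63] [ 0.023 -0.011  0.006]
t11.5 z 0.1714 und 0.1185 [0.5535 0.2165] [0.5535 0.2165] [ 0.2   0.56 -0.13] [0.017 0.006 0.01 ]
t11.8 z 0.1699 und 0.1170 [0.5535 0.2165] [0.5535 0.2165] [-0.23  0.17 -0.21] [0.019 0.004 0.013]
t12.2 z 0.1684 und 0.1155 [0.5535 0.2165] [0.5535 0.2165] [-0.39  0.27 -0.14] [0.022 0.002 0.013]
t12.5 z 0.1670 und 0.1141 [0.5535 0.2165] [0.5535 0.2165] [-0.13  0.29 -0.33] [ 0.022  0.015 -0.002]
t12.8 z 0.1654 und 0.1125 [0.5535 0.2165] [0.5535 0.2165] [-0.22  0.41 -0.16] [ 0.002 -0.009  0.006]
t13.2 z 0.1639 und 0.1110 [0.5535 0.2165] [0.5535 0.2165] [-0.14  0.08 -0.24] [0.017 0.018 0.012]
t13.5 z 0.1625 und 0.1096 [0.5535 0.2165] [0.5535 0.2165] [-0.25  0.23 -0.11] [ 0.012 -0.017  0.007]
t13.8 z 0.1610 und 0.1081 [0.5535 0.2165] [0.5535 0.2165] [-0.45  0.17 -0.27] [0.013 0.01  0.003]
t14.2 z 0.1598 und 0.1069 [0.5535 0.2165] [0.5537 0.2167] [0.08 0.85 1.01] [ 0.163 -0.041  0.   ]
t14.5 z 0.1586 und 0.1057 [0.5535 0.2165] [0.5539 0.2167] [0.16 1.42 3.12] [ 0.3   -0.078 -0.003]
```

Contact came early with a lateral force in +y, so the nose is off-centre in the socket. I'll shift along the force, watching Fz.

```bash
python3 - <<'E'
from h import *
import json
s=json.load(open("s.json")); b=np.array(s["b"]);b[:3]=[.05,.03,-1.65]; c=np.array(s["c"]); z=.157
dec=0
for i in range(22):
    f=ft(5)-b; p=manip.get_eef_pos(); L=np.hypot(*f[:2])
    print("t%.1f und %.4f"%(manip.get_time_s(),p[2]-.0529),c.round(4),p[:2].round(4),f[:3].round(2),f[3:].round(3),flush=True)
    if f[2]>7 or L>6 : print("stop");break
    if f[2]>1.2 or L>.8:
        if L<.5: print("vertical only");break
        c=c+f[:2]/L*.0006; zz=z
    else: z-=.0015
    manip.move_linear([*c,z],feed=.05)
    if z<.147: break
json.dump(dict(b=list(b),c=list(c),z=z),open("s.json","w"))
E
```

```text
t14.6 und 0.1056 [0.5535 0.2165] [0.5539 0.2167] [0.03 0.96 3.87] [ 0.299 -0.11   0.014]
t14.9 und 0.1044 [0.5535 0.2171] [0.5538 0.2174] [1.3  2.09 4.75] [ 0.487 -0.239  0.002]
t15.2 und 0.1041 [0.5538 0.2176] [0.5539 0.2177] [1.35 1.79 4.68] [ 0.459 -0.243  0.008]
t15.6 und 0.1040 [0.5542 0.2181] [0.554  0.2181] [0.32 2.12 4.52] [ 0.413 -0.094  0.007]
t15.9 und 0.1039 [0.5543 0.2187] [0.5541 0.2186] [0.66 1.17 3.26] [ 0.317 -0.07  -0.007]
t16.2 und 0.1034 [0.5546 0.2192] [0.5542 0.2192] [0.13 1.58 0.29] [ 0.376 -0.086  0.007]
t16.6 und 0.1037 [0.5546 0.2198] [0.5543 0.2196] [ 0.03  0.24 -0.52] [0.104 0.035 0.03 ]
t16.9 und 0.1025 [0.5546 0.2198] [0.5545 0.2197] [-0.28  0.11 -0.12] [0.04  0.042 0.007]
t17.2 und 0.1010 [0.5546 0.2198] [0.5545 0.2198] [-0.6  -0.39 -0.11] [ 0.029  0.088 -0.011]
t17.6 und 0.1000 [0.5546 0.2198] [0.5547 0.2199] [-1.55 -0.05  2.38] [-0.01   0.348  0.003]
t17.9 und 0.0999 [0.554  0.2198] [0.5544 0.2198] [ 0.02 -0.04  2.48] [0.041 0.007 0.003]
vertical only
```

Centred: only vertical load remains, with the underside at about 0.100, which puts the seat at about 0.082. Now a gentle press and a clockwise turn.

```bash
cat > turnsearch.py <<'E'
from h import *
import json
s=json.load(open("s.json")); b=np.array(s["b"]); c=np.array([.5543,.2198]); z=s["z"]-.0005
manip.move_linear([*c,z],feed=.05)
q=np.array(manip.ik([*c,z],manip.get_ee_rot())); q0=manip.get_joint_pos(); print(np.degrees(q-q0).round(3),z)
ok=0
for i in range(24):
    f=ft(4)-b; p=manip.get_eef_pos()
    print("t%.1f und %.4f q6 %.1f"%(manip.get_time_s(),p[2]-.0529,np.degrees(q[5])),p[:2].round(4),f[:3].round(2),f[3:].round(3),flush=True)
    if i and f[2]<1.0: ok=1;break
    if f[2]>9: print("too hard");break
    q[5]+=np.radians(4.5); manip.move_j(q)
json.dump(dict(b=list(b),c=list(c),z=z,q=list(q),ok=ok),open("s.json","w"))
E
python3 turnsearch.py
```

```text
[ 0.003 -0.007  0.036 -0.    -0.029  0.003] 0.152
t18.2 und 0.0994 q6 -158.5 [0.5545 0.2198] [0.09 0.03 3.16] [0.013 0.098 0.004]
t18.5 und 0.0992 q6 -154.0 [0.5544 0.2198] [-0.38 -0.2   3.65] [-0.032  0.069 -0.012]
t18.9 und 0.0985 q6 -149.5 [0.554  0.2199] [0.29 0.67 0.21] [ 0.176 -0.013 -0.008]
```

The load vanished at -149.5°. I'll turn a little farther into the window and lower it home.

```bash
python3 - <<'E'
from h import *
import json
s=json.load(open("s.json")); b=np.array(s["b"]); c=np.array(s["c"]); z=s["z"]; q=np.array(s["q"])
q[5]+=np.radians(4); manip.move_j(q)
for i in range(40):
    f=ft(4)-b; p=manip.get_eef_pos(); L=np.hypot(*f[:2])
    print("t%.1f und %.4f"%(manip.get_time_s(),p[2]-.0529),c.round(4),p[:2].round(4),f[:3].round(2),f[3:].round(3),flush=True)
    if f[2]>5 or L>6 : print("stop");break
    if L>1.2: c=c+f[:2]/L*.0004
    elif f[2]>2: print("vertical");break
    else: z-=.002
    if manip.get_time_s()>27: break
    manip.move_linear([*c,z],feed=.08)
json.dump(dict(b=list(b),c=list(c),z=z),open("s.json","w"))
E
```

```text
t19.2 und 0.0987 [0.5543 0.2198] [0.5541 0.2197] [0.28 0.25 0.42] [ 0.07   0.01  -0.009]
t19.5 und 0.0969 [0.5543 0.2198] [0.5542 0.2197] [-0.4   0.29 -0.3 ] [ 0.098  0.062 -0.006]
t19.8 und 0.0949 [0.5543 0.2198] [0.5542 0.2198] [-0.75 -0.02 -0.08] [0.063 0.131 0.032]
t20.1 und 0.0929 [0.5543 0.2198] [0.5542 0.2198] [-1.33  0.62 -0.96] [ 0.092  0.158 -0.008]
t20.4 und 0.0933 [0.5539 0.22  ] [0.5541 0.22  ] [ 0.24 -0.15 -0.25] [0.017 0.025 0.016]
t20.8 und 0.0910 [0.5539 0.22  ] [0.554  0.2199] [-0.33  0.25 -0.08] [0.008 0.011 0.011]
t21.1 und 0.0890 [0.5539 0.22  ] [0.5539 0.2199] [-0.2  -0.11  0.15] [ 0.022 -0.006 -0.004]
t21.4 und 0.0870 [0.5539 0.22  ] [0.5539 0.2199] [ 0.08 -0.05  0.05] [0.004 0.014 0.019]
t21.7 und 0.0850 [0.5539 0.22  ] [0.5539 0.2199] [-0.16  0.24 -0.07] [-0.009 -0.002 -0.   ]
t22.0 und 0.0830 [0.5539 0.22  ] [0.5539 0.2199] [-0.18 -0.34  0.16] [0.011 0.037 0.008]
t22.3 und 0.0818 [0.5539 0.22  ] [0.5542 0.2201] [-1.12  0.25  3.74] [-0.031  0.258  0.011]
vertical
```

```bash
python3 - <<'E'
from h import *
import json
s=json.load(open("s.json")); b=np.array(s["b"]); c=np.array([.5540,.2200]); z=s["z"]+.001
manip.move_linear([*c,z],feed=.05)
q=np.array(manip.ik([*c,z],manip.get_ee_rot())); print(np.degrees(q[5]),z)
def spin(total,step):
    for i in range(int(total/step)):
        q[5]+=np.radians(step); manip.move_j(q); f=ft(3)-b; p=manip.get_eef_pos()
        print("t%.1f und %.4f q6 %.1f"%(manip.get_time_s(),p[2]-.0529,np.degrees(q[5])),p[:2].round(4),f[:3].round(2),f[3:].round(3),flush=True)
        if np.abs(f[:3]).max()>10: print("STOP"); raise SystemExit
spin(290,29)
manip.grip(.75); st("open")
q[5]-=np.pi; manip.move_j(q); st("back")
manip.grip(0,30); st("regrip")
q[:]=manip.get_joint_pos()
spin(150,30)
n="scene";p,d=manip.grab_frame(n); cv2.imwrite(f"pics/{n}3.png",p[:,:,::-1])
E
```

```text
-145.49794048127026 0.13499999999999998
t23.2 und 0.0820 q6 -116.5 [0.5537 0.2203] [-2.31  1.87  2.99] [ 0.394  0.46  -0.002]
t23.8 und 0.0820 q6 -87.5 [0.5537 0.2204] [-3.3   3.86  2.87] [0.804 0.639 0.015]
t24.4 und 0.0821 q6 -58.5 [0.5539 0.2206] [-2.16  4.58  3.14] [ 0.922  0.588 -0.001]
t25.0 und 0.0822 q6 -29.5 [0.554  0.2206] [-2.7   4.71  2.43] [0.957 0.476 0.029]
t25.6 und 0.0822 q6 -0.5 [0.5542 0.2206] [-2.27  4.69  2.79] [0.905 0.411 0.02 ]
t26.2 und 0.0822 q6 28.5 [0.5542 0.2205] [-1.63  4.48  2.4 ] [0.965 0.367 0.021]
t26.8 und 0.0823 q6 57.5 [0.5543 0.2205] [-1.11  4.79  2.53] [0.989 0.325 0.027]
t27.4 und 0.0823 q6 86.5 [0.5543 0.2203] [-1.52  5.12  2.14] [1.058 0.232 0.025]
t28.0 und 0.0823 q6 115.5 [0.5543 0.2202] [-0.41  4.84  2.15] [1.084 0.079 0.023]
t28.6 und 0.0822 q6 144.5 [0.5543 0.22  ] [-0.05  4.45  2.68] [ 0.99  -0.006  0.04 ]
open t29.03 [0.5539 0.2196 0.1348] q6 144.5 op 0.751 [ 0.73  0.17  0.04 -0.01  0.01  0.  ]
back t31.75 [0.554 0.22  0.135] q6 -35.5 op 0.753 [ 0.16  0.03 -0.11 -0.01  0.01 -0.  ]
regrip t32.23 [0.5541 0.2201 0.1352] q6 -35.5 op 0.319 [-0.21  0.35  0.71  0.09 -0.02 -0.  ]
t32.9 und 0.0823 q6 -5.5 [0.554  0.2202] [-0.97  0.4   2.37] [ 0.131  0.21  -0.025]
t33.5 und 0.0821 q6 24.5 [0.5538 0.2203] [-2.66  0.72  2.65] [0.296 0.483 0.014]
t34.1 und 0.0821 q6 54.5 [0.5537 0.2204] [-3.59  2.17  2.52] [0.594 0.728 0.031]
t34.8 und 0.0821 q6 84.5 [0.5537 0.2206] [-4.07  3.22  2.16] [0.805 0.787 0.046]
t35.4 und 0.0822 q6 114.5 [0.5539 0.2208] [-2.77  4.48  2.42] [0.932 0.692 0.048]
```

Spun about 440° after dropping home, at constant height. Now I'll release it, retreat and check.

```bash
python3 - <<'E'
from h import *
manip.grip(.8); manip.dwell(.2); p=manip.get_eef_pos()
manip.move_linear([.554,.22,.25],feed=.12); st("up")
manip.move_linear([.42,.33,.30],feed=.2)
q=np.array(manip.get_joint_pos()); q[0]+=.6; manip.move_j(q); st("away")
P={}
for n in("scene","top"):
    P[n],d=manip.grab_frame(n)
    if 1:
        C=CM[n];T=C["world_to_cam"];u,v=proj(n,(.554,.22,.148));u,v=round(u),round(v)
        dd=d[v-2:v+3,u-2:u+3];vv,uu=np.mgrid[v-2:v+3,u-2:u+3]
        X=np.stack([(uu-C["cx"])/C["fx"]*dd,(vv-C["cy"])/C["fy"]*dd,dd],-1).reshape(-1,3)
        print(n,"knob top z",np.median(((X-T[:3,3])@T[:3,:3])[:,2]),"expect .148")
u,v=map(round,proj("scene",(.554,.22,.13)))
a=cv2.resize(P["scene"][v-50:v+50,u-50:u+50],(400,400),interpolation=cv2.INTER_CUBIC)
b=cv2.resize(P["top"],(400,300));b=np.vstack([b,np.zeros((100,400,3),np.uint8)])
cv2.imwrite("pics/c4.png",cv2.convertScaleAbs(np.hstack([a,b])[:,:,::-1],alpha=1.5))
E
```

```text
up t37.21 [0.5534 0.2198 0.2487] q6 114.5 op 0.798 [-0.03 -0.14 -0.28 -0.01 -0.03  0.  ]
away t39.52 [0.1617 0.509  0.2994] q6 130.4 op 0.798 [-0.04  0.42 -0.3   0.   -0.02  0.01]
scene knob top z 0.1489858767836172 expect .148
top knob top z 0.14823146473264945 expect .148
```

View pics/c4.png

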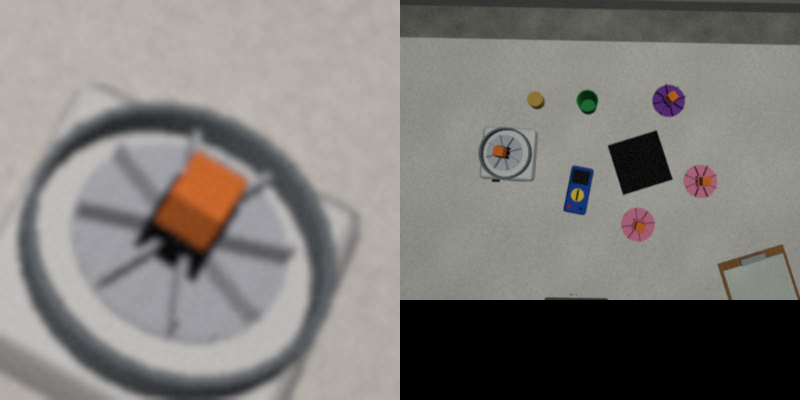

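The impeller sits level and centred in the chamber, with its knob at about (200,200) in the left crop. The cup, weight, meter and look-alikes are where they were, and the arm is clear.

```bash
python3 -c "
from cell import manip
manip.finish_job()"
```

```text
the job is handed in; nothing more can be done
```

The impeller is seated on the drive, was spun clockwise through more than a full turn, and has been let go. I handed the job in at about 40 s; no verdict is reported.

- **Placing:** I gripped the knob once each way to centre it. When the nose touched off-centre, I followed the side force until only vertical load was left.
- **Dropping home:** Pressing at about 3.5 N, I turned it clockwise about 9° until the load vanished. I then turned it 4° further and lowered it about 17 mm, to an underside height of about 82 mm.
- **Spin:** I turned it about 440° clockwise with one regrip. Height stayed constant and the torque was about 0.05 N m or less, in line with the drag given for the drive.
- **Last checks:** Both cameras put the knob's top at 148–149 mm, against 148 mm expected when home. The cup, meter and weight look unmoved in the last top picture.
- **Not ideal:** While gripped and spinning there was up to about 5 N of side force and 2–3 N of vertical load, from a slightly off-centre grip. I did not measure the shaft angle itself; the 440° is the wrist's rotation, and the socket has a few degrees of play.

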